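# Square up a frame corner with the square kept under the tool-box tray

### The arm

A 7-joint arm with a two-finger parallel gripper is mounted at the origin on the work surface. World frame = base frame: x ahead of the robot, y to its left, z up, the work surface at z = 0. Lengths are in m, angles in rad, forces in N, time in s.
With the tool pointing down it reaches from about 0.35 to 0.9 m from the base axis. Payload 7.2 kg.
Tool frame: the origin (TCP) lies between the finger pads; the fingertips stand 11 mm ahead of it and the grasp point (between the pads) lies 8 mm behind it; x points along the fingers, y is the direction in which the jaws open and shut, and the axes are right-handed (so a half turn about x gives the same grasp; the last joint's range is limited). The gripper opens to 85 mm and grips with 20 to 120 N. Pads are 22 mm wide; open, the fingers measure 114 mm over their backs; the gripper's body (76 mm by 85 mm) begins 54 mm behind the grasp point. The pads swing forward as they close: fully open they stand 13 mm farther back than shut.
Start: joints at [1.083, 0.411, -0.013, 1.596, 0.006, 1.134, -0.082], TCP at [0.255, -0.571, 0.242] pointing down, gripper open.
Joint ranges: [-2.95, 2.95], [-0.29, 1.99], [-1.47, 1.44], [0.14, 2.54], [-1.03, 4.17], [0.13, 1.85], [-2.86, 2.86]. Speed limits (rad/s): [2.39, 2.39, 3.01, 3.01, 3.14, 3.14, 3.14].

### API

Orientations are given as a unit quaternion [w, x, y, z].
In Python, from bench import monitor, optics, ticket gives the robot as it stands. The module is installed in compiled form; this text tells all that it offers.
- The arm moves only by the tool apply_moves, never from a script. Its argument "motion" is a list that holds one entry, the list of rows, each a list of 6 numbers: the shift along the world's x, y, z in mm, then the turn, a rotation vector about the world's x, y, z in degrees. In form: [[[x, y, z, wx, wy, wz], ...]]. A call has 1 to 8 rows; each row is the pose to reach, as a shift and turn from the pose commanded when the call began; what a row does not reach only later rows make up. A row lasts 1/12 s, in which the tool goes at most 41.7 mm and 7.16 degrees, less where a joint would pass 70% of its speed; a pose out of reach is approached as far as the arm can. A call with a gripper value outside its range is refused whole. "gripper" is the closure, from -1 (fully open) to 1 (shut), set as the call begins (left out, the last holds). The fingers move at their own pace and stop on an object; the grip force is fixed at half the most. Time passes only in rows, so rows that repeat a pose let the fingers close. It gives the time, the measured TCP pose, the force and the opening at its end, in the units of the state.
- monitor.state(): the state, without advancing time (a new reading comes with each control period).
- optics.snapshot(name): name is "scene" or "top" or "wrist"; returns the picture (384x512x3 uint8, red, green, blue); there is no depth.
- optics.camera_model(name): a dict with "mtx" (3x3 intrinsics, pixels), "xyz" and "orientation" of the camera in the world. Camera axes: x right, y up, looking along -z (the intrinsics and any distortion apply to the point x, -y, -z); pixel columns grow to the right and rows downward; lengths in m; the calibration is good to about 2 mm. A picture is of the moment at which its call begins: read the wrist's pose just before it. camera_model takes no time and is no camera call; for the wrist camera it gives the pose at the moment of the call.
- ticket.finish_job(): hands the job in, once; it reports no verdict.
The state is a dict: "t": time; "q": joint angles; "dq": joint speeds; "joint_efforts": joint torques, N m; "position": TCP position; "ee_rot": TCP orientation; "wrist_force": force on the tool from outside, world axes, zero at the start; "moment": the same for the moment, N m; "opening": finger opening in m.
Only numpy, scipy, OpenCV 4.12 (cv2) and the standard library are available. Lean on these libraries where they do the work, as an engineer would, in place of code of your own. Each camera call takes 0.05 s, during which the arm holds its last target. There are 200 camera calls.

### The job

The loose rail of the frame corner on the grey board has been knocked out of square. Lift the tray off the green tool box, keeping it level, stand it on the bench, take out the blue square and press it into the inside corner of the frame until its two legs lie flush along both rails and the loose rail is true; hold it pressed there for a second. Then lay the square flat in the box again and put the tray back on, fully seated, without disturbing the jar, the glass bulb, the mallet or the box.

Things in the scene. Friction and masses are not known exactly. Their poses are not given: they have to be found in the camera images.
- tool_box: Green open-topped steel tool box, 200 (x) x 190 (y) x 58 mm high, walls and floor 6 mm thick, loose, 2.5 kg. Origin: centre of its underside. The tray sits on it, the square lies on its floor. It is on one side of the bench, the board on the other (either way round); the bench between them is bare, wide enough to stand the tray there.
- tray: Grey lift-out tray of small hardware with a wooden handle, 0.35 to 0.7 kg. Origin: centre of the underside of its foot. The foot, 174 (x) x 164 (y) x 8 mm, drops inside the box mouth with 7 mm play all round; above it the tray, 200 x 190 mm, 30 mm high, rests on the rim. Seated, its origin is 50 mm above the box's origin, its axes are the box's.
- tray_handle (a point): Centre of the tray's handle bar: a wooden bar along the tray's x, 132 mm long, 14 mm wide (tray y), 18 mm tall, its centre 63 mm above the tray's origin; free space of 42 mm below it down to the tray floor, and 54 mm from its centre to the posts at both ends.
- square: Blue cast-aluminium assembly square, ~0.25 kg, 26 mm high, lying flat in the box under the tray: two legs 14 mm wide at right angles, and a 12 mm wide diagonal cross-bar to grip. Origin: underside, below the middle of the cross-bar (near the centre of mass). Outer faces of the legs: planes x = +55 and y = +55 mm, reaching back to -75 mm. The cross-bar runs along (1,-1); grip it across, along (1,1).
- square_heel (a point): The point where the outer faces of the square's legs would meet, at (55, 55, 0) mm in the square's frame (the heel itself is chamfered 10 mm). About 45 mm are free from the cross-bar to the heel for a finger.
- board: Grey laminated assembly board 12 mm thick, fixed on the bench; it spans -130 to +170 mm in its x, +-135 mm in its y about its origin (underside). On it lie two pale wood rails, 40 mm wide, 28 mm high (tops 40 mm over the bench), half-lapped at a corner. Two toggle clamps (red handles, up to 60 mm over the bench) at its +x side hold the fixed rail.
- fixed_rail: The clamped rail, 40 x 28 mm, along the board's y; its inner face is the plane x = +65 mm of the board's frame, facing -x. Its pose is that of the board (same origin and axes). Sliding along a rail the square meets friction of roughly half to two thirds of the pressing force.
- loose_rail: The rail that turns about the steel corner bolt at (85, 85) mm of the board's frame; origin on the bolt axis at the board's top face. It reaches 210 mm along its -x; inner face: plane y = -20 mm. True, its axes are the board's; it starts turned inward by 0.05 to 0.12 rad about +z. It turns with 0.8 N m of friction (5 N at the tip of the square's leg) and stays where left.
- inner_corner (a point): Where the two inner faces meet when true, on the board's top face: (65, 65, 12) mm in the board's frame. With the square home its heel is here, its x and y axes are the board's, and its underside is on or just over the board.
- glass_bulb: Solid amber glass bulb on a foot, 76 mm across, 106 mm high, standing beyond the work: leave alone.
- varnish_jar: Amber jar with a black cap, 66 mm across, 85 mm high, standing beyond the work: leave alone.
- mallet: Rubber mallet with a wooden handle, about 265 mm long, 56 mm high, lying beyond the work: leave alone.

How it is judged:
By the outcome, as a careful person would: the job done as asked, in the order asked, and still so for the second after the job is handed in, with the robot touching nothing.
It also fails if it takes over 72 s, if anything falls off the work surface, if the arm or the gripper's body presses on something with over 40 N, if the wrist force passes 120 N, or if a joint passes its speed limit or range.

## Working session

There is one attempt and no reset: what is moved stays moved. The work goes in short steps, Python scripts to look and compute and a tool call to move; the robot and the scene stay as the last step left them, time stands still between calls to the robot, and variables do not carry over. Pictures are saved under pics/ and viewed, about 8 in all and at most 12, crops included, and the job is handed in when it is done.

Besides the shell and the picture viewer there is one more tool, called after "Call:" as name([rows], argument=value, ...), one row to a line, values as JSON. apply_moves: Moves the arm, as the interface text tells. Its arguments: {"type":"object","properties":{"motion":{"type":"array"},"gripper":{"type":"number"}},"required":["motion"]}

```bash
mkdir -p pics; ls
python3 - <<'E'
from bench import monitor, optics, ticket
import cv2,numpy as np
s=monitor.state(); print(s)
a=optics.snapshot("scene"); b=optics.snapshot("top")
np.save('scene0.npy',a);np.save('top0.npy',b)
cv2.imwrite('pics/a.png',np.vstack([a,b])[:,:,::-1])
for n in("scene","top","wrist"): print(n,optics.camera_model(n))
E
```

```text
pics
{'t': 0.0, 'q': array([ 1.08278547,  0.41187177, -0.01271375,  1.5970586 ,  0.00559568,
        1.13425808, -0.08222058]), 'dq': array([ 7.58372298e-04,  1.12489777e-04, -2.04671832e-03, -2.86012927e-04,
        4.83902150e-04, -5.04943158e-05, -5.28883988e-04]), 'joint_efforts': array([ 1.06082978e-04, -6.00626493e+01,  6.81823287e-01, -2.99409950e+01,
        1.37401937e-02,  1.08364414e-02, -1.61340466e-05]), 'position': array([ 0.25451624, -0.57031414,  0.2414646 ]), 'ee_rot': array([-0.14680883, -0.69143444, -0.14786978,  0.69173703]), 'wrist_force': array([-0.19700208, -0.30784817, -0.3918592 ]), 'moment': array([ 0.04809989,  0.02557354, -0.00949987]), 'opening': 0.0850812415769641}
scene {'mtx': array([[359.27392594,   0.        , 254.57551727],
       [  0.        , 359.27392594, 194.49445761],
       [  0.        ,   0.        ,   1.        ]]), 'xyz': array([1.10575848, 0.40574976, 0.81874533]), 'orientation': array([0.40982072, 0.15267334, 0.29684601, 0.84889356])}
top {'mtx': array([[493.63777404,   0.        , 249.30421764],
       [  0.        , 493.63777404, 183.98856867],
       [  0.        ,   0.        ,   1.        ]]), 'xyz': array([0.43162488, 0.0546058 , 1.66503792]), 'orientation': array([-0.69773113, -0.03531556,  0.04650133,  0.71397598])}
wrist {'mtx': array([[275.06117255,   0.        , 258.34148779],
       [  0.        , 275.06117255, 191.52047137],
       [  0.        ,   0.        ,   1.        ]]), 'xyz': array([ 0.31682348, -0.54301287,  0.37251995]), 'orientation': array([ 0.83160026, -0.11153588,  0.07349563, -0.53907249])}
```

View pics/a.png

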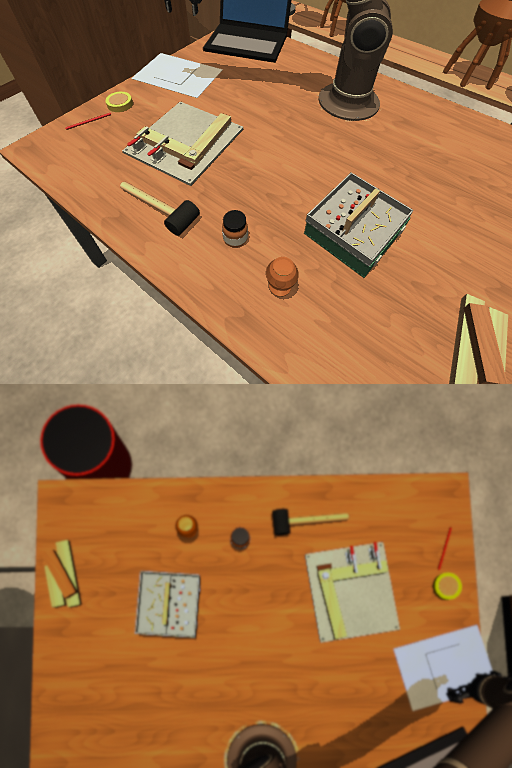

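```bash
cat > h.py <<'E'
import numpy as np, cv2
from scipy.spatial.transform import Rotation as R
from bench import monitor, optics, ticket
def rot(q): return R.from_quat([q[1],q[2],q[3],q[0]])
def ray(m,px):
    px=np.atleast_2d(px).astype(float); K=m['mtx']
    d=np.c_[(px[:,0]-K[0,2])/K[0,0],-(px[:,1]-K[1,2])/K[1,1],-np.ones(len(px))]
    return np.array(m['xyz']),rot(m['orientation']).apply(d)
def cast(m,px,z):
    o,d=ray(m,px); return o+d*((z-o[2])/d[:,2])[:,None]
def proj(m,P):
    c=rot(m['orientation']).inv().apply(np.atleast_2d(P)-m['xyz']); K=m['mtx']
    return np.c_[K[0,2]-K[0,0]*c[:,0]/c[:,2],K[1,2]+K[1,1]*c[:,1]/c[:,2]]
def tri(m1,p1,m2,p2):
    "closest point of pixel rays, and the miss"
    o,d=ray(m1,p1);e,f=ray(m2,p2);out=[]
    for a,b in zip(d,f):
        t=np.linalg.lstsq(np.c_[a,-b],e-o,rcond=None)[0]
        out.append(np.r_[(o+a*t[0]+e+b*t[1])/2,np.linalg.norm(o+a*t[0]-e-b*t[1])])
    return np.array(out)
def snap(tag):
    s=monitor.state(); m=optics.camera_model('wrist'); im=optics.snapshot('wrist')
    np.savez(tag+'.npz',im=im,**m); cv2.imwrite(f'pics/{tag}.png',im[:,:,::-1]); return s,m,im
def load(tag):
    z=np.load(tag+'.npz'); return {k:z[k] for k in('mtx','xyz','orientation')},z['im']
def pose(s=None):
    s=s or monitor.state(); M=rot(s['ee_rot']).as_matrix()
    print('t',round(float(s['t']),2),'p',np.round(s['position']*1000,1),'x',np.round(M[:,0],3),'yaw y',round(np.degrees(np.arctan2(M[1,1],M[0,1])),2),'F',np.round(s['wrist_force'],1),'open',round(s['opening']*1000,1),'q7',round(s['q'][6],2))
    return s
E
python3 - <<'E'
from h import *
pose()
m=optics.camera_model('top')
print('tray',np.round(cast(m,[[141,188],[200,189],[196,254],[137,251]],.086),3))
print('tray c',np.round(cast(m,[[168.5,220.5]],.086),3),'handle',np.round(cast(m,[[168,197],[165,244]],.12),3))
print('board',np.round(cast(m,[[306,168],[384,159],[400,246],[320,257]],.012),3))
w=optics.camera_model('wrist');s=monitor.state()
print('cam in tool',rot(s['ee_rot']).inv().apply(w['xyz']-s['position']), (rot(s['ee_rot']).inv()*rot(w['orientation'])).as_matrix().round(3))
E
```

```text
t 0.1 p [ 254.5 -570.3  241.5] x [-0.001  0.001 -1.   ] yaw y -65.95 F [ 0.3 -0.2 -0.2] open 85.5 q7 -0.08
tray [[0.61  0.375 0.086]
 [0.602 0.186 0.086]
 [0.396 0.201 0.086]
 [0.41  0.387 0.086]]
tray c [[0.504 0.288 0.086]] handle [[0.576 0.284 0.12 ]
 [0.43  0.294 0.12 ]]
board [[ 0.674 -0.167  0.012]
 [ 0.699 -0.435  0.012]
 [ 0.404 -0.472  0.012]
 [ 0.374 -0.203  0.012]]
cam in tool [-0.13100478  0.00024854 -0.06800688] [[ 0.     0.265 -0.964]
 [ 1.    -0.001  0.   ]
 [-0.    -0.964 -0.265]]
```

Call:
apply_moves([
  [[295, 310, 60, 0, 0, 66], [295, 310, 60, 0, 0, 66], [295, 310, 60, 0, 0, 66], [295, 310, 60, 0, 0, 66], [295, 310, 60, 0, 0, 66], [295, 310, 60, 0, 0, 66], [295, 310, 60, 0, 0, 66], [295, 310, 60, 0, 0, 66]],
])

```text
t: 0.77
position: [0.4831, -0.3299, 0.2887]
ee_rot: [-0.462, -0.535, -0.463, 0.535]
wrist_force: [0.4, -1.0, -0.4]
opening: 0.0853
```

Call:
apply_moves([
  [[68, 71, 14, 0, 0, 8.7], [68, 71, 14, 0, 0, 8.7], [68, 71, 14, 0, 0, 8.7], [68, 71, 14, 0, 0, 8.7], [68, 71, 14, 0, 0, 8.7]],
])

```text
t: 1.18
position: [0.5506, -0.2596, 0.302]
ee_rot: [0.5, 0.499, 0.501, -0.499]
wrist_force: [-0.7, -0.7, -0.7]
opening: 0.0854
```

Run:
```python
from h import *
s,m,im=snap('b1'); pose(s)
```

```text
t 1.18 p [ 550.6 -259.6  302. ] x [-0.001  0.    -1.   ] yaw y 0.18 F [-0.7 -0.7 -0.7] open 85.4 q7 0.24
```

View pics/b1.png

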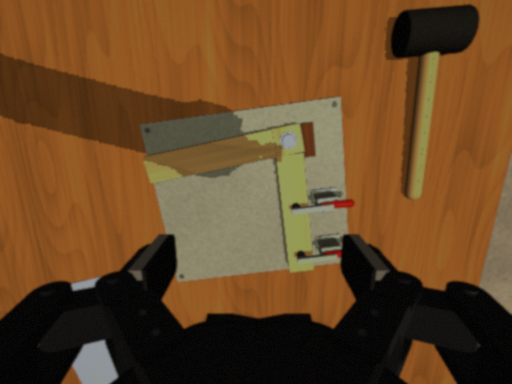

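Call:
apply_moves([
  [[-10, -20, -100, 0, 0, 0], [-10, -20, -100, 0, 0, 0], [-10, -20, -100, 0, 0, 0], [-10, -20, -100, 0, 0, 0], [-10, -20, -100, 0, 0, 0]],
])

```text
t: 1.65
position: [0.5388, -0.282, 0.202]
ee_rot: [-0.499, -0.5, -0.5, 0.501]
wrist_force: [-0.2, 0.3, 0.1]
opening: 0.0855
```

Run:
```python
from h import *
s,m,im=snap('b2'); pose(s)
c=im[:300]; cv2.imwrite('pics/b2c.png',cv2.resize(c[:,:,::-1],None,fx=1.55,fy=1.55,interpolation=cv2.INTER_CUBIC))
```

```text
t 1.65 p [ 538.8 -282.   202. ] x [-0.002  0.001 -1.   ] yaw y -0.12 F [-0.2  0.3  0.1] open 85.5 q7 0.25
```

View pics/b2c.png

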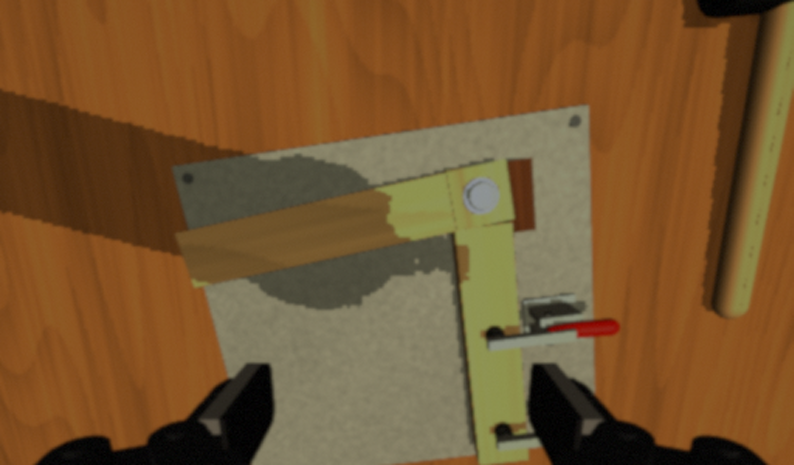

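```bash
cat >> h.py <<'E'
def edge(im,a,b,w=5,n=60,ch=None):
    "refine a straight edge near the pixel segment a-b: returns two points on it and the scatter"
    g=cv2.GaussianBlur(im.astype(np.float32),(0,0),0.8); a,b=np.array(a,float),np.array(b,float)
    u=(b-a)/np.linalg.norm(b-a); nrm=np.array([-u[1],u[0]]); o=np.arange(-w,w+.01,.25); P=[]
    for t in np.linspace(0,1,n):
        q=(a+t*(b-a)+o[:,None]*nrm).astype(np.float32)
        v=cv2.remap(g,q[:,0].reshape(1,-1),q[:,1].reshape(1,-1),cv2.INTER_LINEAR)[0]
        d=np.abs(np.gradient(v,axis=0)); d=d.sum(1) if ch is None else d[:,ch]
        d[:2]=d[-2:]=0
        k=d.argmax(); P.append(a+t*(b-a)+o[k]*nrm)
    P=np.array(P)
    vx,vy,x0,y0=cv2.fitLine(P.astype(np.float32),cv2.DIST_HUBER,0,.01,.01).ravel()
    d=np.array([vx,vy]); d*=np.sign(d@u); c=np.array([x0,y0]); r=(P-c)@np.array([-vy,vx])
    return np.array([c+d*((a-c)@d),c+d*((b-c)@d)]),np.median(np.abs(r))
def linew(m,im,a,b,z,**k):
    p,sc=edge(im,a,b,**k); W=cast(m,p,z)[:,:2]; d=W[1]-W[0]
    return W,np.degrees(np.arctan2(d[1],d[0])),sc
E
python3 - <<'E'
from h import *
for tag,E in (('b2',dict(top=((130,104),(370,69),.012),right=((380,75),(382.5,180),.012),left=((135,195),(146,236),.012),fix=((296,165),(306,280),.04),loosein=((140,183),(285,153),.04),looseout=((120,150),(285,114),.04))),
  ('b1',dict(top=((150,124),(330,98.5),.012),right=((341,105),(344,185),.012),left=((160,190),(178,270),.012),fix=((277.5,170),(289,260),.04),bot=((185,279),(280,271),.012),loosein=((160,180),(270,160),.04)))):
    m,im=load(tag)
    for k,(a,b,z) in E.items():
        W,an,sc=linew(m,im,a,b,z); print(tag,k,np.round(W*1000,1).tolist(),round(an,2),round(sc,2))
m1,_=load('b1');m2,_=load('b2')
print('bolt',tri(m1,[[289,141.5]],m2,[[310.3,126.5]]))
print('corner TR',tri(m1,[[340,97.5]],m2,[[379.5,68]]),'TL',tri(m1,[[141.5,125]],m2,[[112,107]]))
E
```

```text
b2 top [[396.5, -201.3], [659.8, -165.5]] 7.74 0.2
b2 right [[670.9, -172.0], [686.9, -288.6]] -82.17 0.18
b2 left [[387.9, -307.4], [395.3, -361.4]] -82.15 0.24
b2 fix [[578.7, -265.7], [597.8, -406.0]] -82.23 0.24
b2 loosein [[409.7, -284.6], [567.2, -250.0]] 12.37 0.24
b2 looseout [[392.5, -247.5], [566.3, -210.4]] 12.07 0.22
b1 top [[390.0, -202.2], [655.0, -166.1]] 7.76 0.17
b1 right [[671.6, -176.1], [688.1, -296.4]] -82.18 0.27
b1 left [[387.1, -308.6], [417.2, -447.1]] -77.72 1.43
b1 fix [[579.3, -267.5], [599.2, -412.9]] -82.21 0.17
b1 bot [[424.8, -469.3], [589.1, -446.3]] 8.0 0.22
b1 loosein [[407.6, -284.4], [567.8, -251.2]] 11.73 0.45
bolt [[ 0.59429164 -0.22603366  0.03826713  0.00183677]]
corner TR [[ 6.68131300e-01 -1.65912287e-01  1.69272150e-02  3.65038407e-04]] TL [[ 3.83079183e-01 -2.05133799e-01  2.59265908e-02  1.11366863e-04]]
```

Call:
apply_moves([
  [[-20, 280, 70, 0, 0, 43], [-20, 280, 70, 0, 0, 43], [-20, 280, 70, 0, 0, 43], [-20, 280, 70, 0, 0, 43], [-20, 280, 70, 0, 0, 43], [-20, 280, 70, 0, 0, 43], [-20, 280, 70, 0, 0, 43], [-20, 280, 70, 0, 0, 43]],
])

```text
t: 2.37
position: [0.5212, 0.009, 0.2779]
ee_rot: [0.652, 0.28, 0.648, -0.276]
wrist_force: [0.9, 0.9, 0.5]
opening: 0.0855
```

Call:
apply_moves([
  [[-20, 280, 70, 0, 0, 43], [-20, 280, 70, 0, 0, 43], [-20, 280, 70, 0, 0, 43], [-20, 280, 70, 0, 0, 43], [-20, 280, 70, 0, 0, 43], [-20, 280, 70, 0, 0, 43], [-20, 280, 70, 0, 0, 43], [-20, 280, 70, 0, 0, 43]],
])

```text
t: 3.03
position: [0.4977, 0.2888, 0.3472]
ee_rot: [0.708, 0.024, 0.705, -0.018]
wrist_force: [0.2, 0.3, 0.4]
opening: 0.0855
```

Run:
```python
from h import *
s,m,im=snap('t1'); pose(s)
```

```text
t 3.03 p [497.7 288.8 347.2] x [ 0.004  0.008 -1.   ] yaw y 86.63 F [0.2 0.3 0.4] open 85.5 q7 0.65
```

View pics/t1.png

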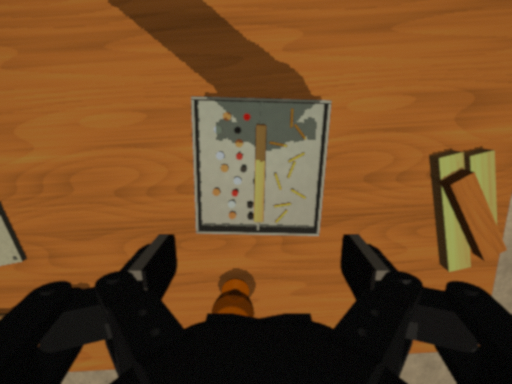

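Call:
apply_moves([
  [[0, 0, -100, 0, 0, 0], [0, 0, -100, 0, 0, 0], [0, 0, -100, 0, 0, 0], [0, 0, -100, 0, 0, 0], [0, 0, -100, 0, 0, 0]],
])

```text
t: 3.5
position: [0.501, 0.2785, 0.2435]
ee_rot: [0.707, 0.025, 0.706, -0.025]
wrist_force: [0.2, -0.0, 0.9]
opening: 0.0854
```

Run:
```python
from h import *
s,m2,im2=snap('t2'); pose(s)
m1,im1=load('t1')
# handle ends in both views, tray rim corners by edges
C=np.array([[193,98],[329,101],[320,235],[197,233.]]); H=np.array([[261,123],[258,222.]])
print('pred t2 rim',proj(m2,cast(m1,C,.088)).round(0).tolist(),'handle',proj(m2,cast(m1,H,.122)).round(0).tolist())
for n,im,m in(('t1',im1,m1),('t2',im2,m2)):
    c=proj(m,cast(m1,C,.088)); out=[]
    for i in range(4):
        a,b=c[i],c[(i+1)%4]; p,sc=edge(im,a+.1*(b-a),b-.1*(b-a),w=5); out.append(p); print(n,i,p.round(1).tolist(),round(sc,2))
    L=[np.cross(np.r_[p[0],1],np.r_[p[1],1]) for p in out]
    X=[np.cross(L[i-1],L[i]) for i in range(4)]; X=np.array([x[:2]/x[2] for x in X]); np.save(n+'c.npy',X)
a,b=np.load('t1c.npy'),np.load('t2c.npy'); T=tri(m1,a,m2,b)*1000; print(T.round(1))
for z in(.08,.088): 
  for m,p in((m1,a),(m2,b)):
    W=cast(m,p,z)*1000; print(z,W[:,:2].round(1).tolist(),'c',W.mean(0).round(1), [round(float(np.linalg.norm(W[i]-W[i-1])),1) for i in range(4)],[round(float(np.degrees(np.arctan2(*(W[i]-W[j])[[1,0]]))),2) for i,j in((1,0),(2,3),(3,0),(2,1))])
cv2.imwrite('pics/t2c.png',cv2.resize(im2[:300,100:420,::-1],None,fx=2,fy=2,interpolation=cv2.INTER_CUBIC))
```

```text
t 3.5 p [501.  278.5 243.5] x [ 0.001 -0.    -1.   ] yaw y 85.94 F [ 0.2 -0.   0.9] open 85.4 q7 0.59
pred t2 rim [[180.0, 89.0], [367.0, 91.0], [351.0, 269.0], [189.0, 268.0]] handle [[275.0, 122.0], [271.0, 257.0]]
t1 0 [[206.6, 100.5], [315.3, 98.2]] 1.48
t1 1 [[326.7, 114.3], [317.1, 221.3]] 0.09
t1 2 [[307.7, 232.9], [209.4, 230.7]] 0.3
t1 3 [[200.9, 219.3], [197.0, 111.4]] 0.44
t2 0 [[198.9, 93.2], [348.3, 95.0]] 0.28
t2 1 [[363.7, 108.4], [347.9, 250.6]] 0.23
t2 2 [[335.0, 266.5], [205.7, 264.6]] 0.25
t2 3 [[190.1, 249.6], [182.1, 106.9]] 0.2
[[412.1 223.2 138.7   1.9]
 [418.8 391.3  84.5   7.9]
 [610.9 373.4  89.5   0. ]
 [590.6 199.1  99.6   4.3]]
0.08 [[407.8, 211.8], [414.7, 392.4], [615.3, 375.4], [599.9, 196.3]] c [509.4 294.   80. ] [192.7, 180.7, 201.3, 179.8] [87.83, 85.08, -4.63, -4.85]
0.08 [[407.4, 207.5], [422.6, 392.9], [616.8, 376.4], [600.6, 191.0]] c [511.8 291.9  80. ] [193.9, 186.0, 194.9, 186.0] [85.32, 85.01, -4.86, -4.87]
0.088 [[408.3, 213.5], [415.0, 390.4], [611.6, 373.7], [596.5, 198.2]] c [507.8 293.9  88. ] [188.8, 177.1, 197.3, 176.2] [87.83, 85.08, -4.63, -4.85]
0.088 [[408.2, 209.5], [422.9, 389.9], [611.8, 373.8], [596.1, 193.5]] c [509.8 291.7  88. ] [188.6, 181.0, 189.6, 181.0] [85.32, 85.01, -4.86, -4.87]
```

View pics/t2c.png

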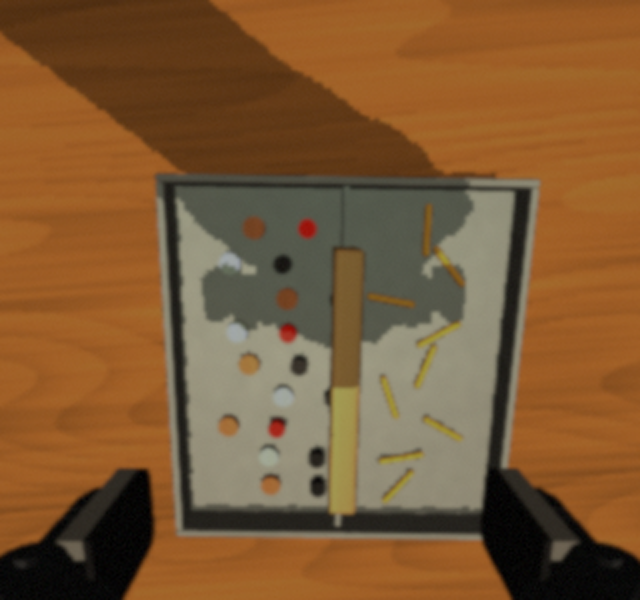

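Run:
```python
from h import *
m2,im2=load('t2'); m1,im1=load('t1')
E={'L':((180,100),(190,255)),'T':((190,88),(360,90.5)),'R':((369,100),(356,220)),'B':((200,267),(330,268.5)),
 'hl':((267,130),(264.5,252)),'hr':((281,130),(278.5,252)),'he0':((269,123.5),(279,123.5)),'he1':((267,257),(276,257))}
for k,(a,b) in E.items():
    z=.122 if k[0]=='h' else .088
    W,an,sc=linew(m2,im2,a,b,z,w=2.5 if k[0]!='h' else 4); print(k,edge(im2,a,b,w=2.5)[0].round(1).tolist(),np.round(W*1000,1).tolist(),round(an,2),round(sc,2))
a=[[261,123.5],[258,222.5]]; b=[[274,123.5],[271.3,257]]
print(tri(m1,a,m2,b)*1000); 
W=cast(m2,b,.122)*1000;print(W,np.linalg.norm(W[0]-W[1]),W.mean(0)); W=cast(m1,a,.122)*1000;print(W.mean(0))
mt=optics.camera_model('top'); 
print('top/wrist handle', tri(mt,[[168,197],[165,244]],m2,b)*1000)
```

```text
L [[181.7, 99.9], [190.4, 255.0]] [[414.6, 209.0], [584.0, 194.5]] -4.89 0.18
T [[190.0, 90.0], [360.0, 92.4]] [[406.0, 218.4], [420.0, 384.8]] 85.19 0.06
R [[368.7, 100.0], [355.1, 219.9]] [[427.7, 393.6], [554.0, 383.0]] -4.79 0.15
B [[200.0, 265.0], [330.0, 266.5]] [[597.6, 204.0], [610.3, 355.1]] 85.22 0.0
hl [[267.8, 130.0], [262.2, 251.9]] [[448.0, 291.2], [567.9, 277.1]] -6.68 0.53
hr [[281.5, 130.0], [278.1, 252.0]] [[448.9, 303.5], [569.2, 294.1]] -4.47 0.29
he0 [[269.5, 125.3], [278.7, 122.6]] [[444.1, 293.0], [442.1, 301.2]] 103.38 0.74
he1 [[267.0, 256.4], [276.0, 256.5]] [[573.4, 282.7], [574.2, 291.8]] 84.98 0.21
[[442.96097331 298.03906195 102.78013663   0.62085406]
 [575.70947618 286.55234878 119.82120391   0.92671367]]
[[442.70015995 297.01294071 122.        ]
 [574.39129048 286.973478   122.        ]] 132.0732549465806 [508.54572522 291.99320935 122.        ]
[508.50661044 291.9308249  122.        ]
top/wrist handle [[475.2914901  234.75854352 671.7088836  117.82463837]
 [433.4846766  269.53222838 368.96547198  29.22043976]]
```

Call:
apply_moves([
  [[7.5, 13.4, -40, 0, 0, -0.8], [7.5, 13.4, -80, 0, 0, -0.8], [7.5, 13.4, -115, 0, 0, -0.8], [7.5, 13.4, -139, 0, 0, -0.8], [7.5, 13.4, -139, 0, 0, -0.8], [7.5, 13.4, -139, 0, 0, -0.8]],
])

```text
t: 4.05
position: [0.5087, 0.2932, 0.1051]
ee_rot: [0.707, 0.03, 0.706, -0.029]
wrist_force: [-0.7, 0.7, 0.4]
opening: 0.0856
```

Call:
apply_moves([
  [[0, 0, 0, 0, 0, 0], [0, 0, 0, 0, 0, 0], [0, 0, 0, 0, 0, 0], [0, 0, 0, 0, 0, 0], [0, 0, 0, 0, 0, 0], [0, 0, 0, 0, 0, 0], [0, 0, 0, 0, 0, 0], [0, 0, 0, 0, 0, 0]],
], gripper=1)

```text
t: 4.72
position: [0.5081, 0.2924, 0.1043]
ee_rot: [0.707, 0.029, 0.706, -0.03]
wrist_force: [-1.3, -2.4, 6.3]
opening: 0.013
```

Run:
```python
from h import *
pose()
```

```text
t 4.72 p [508.1 292.4 104.3] x [ 0.001 -0.001 -1.   ] yaw y 85.22 F [-1.3 -2.4  6.3] open 13.0 q7 0.45
```

Call:
apply_moves([
  [[0, 0, 4, 0, 0, 0], [0, 0, 10, 0, 0, 0], [0, 0, 20, 0, 0, 0], [0, 0, 32, 0, 0, 0], [0, 0, 45, 0, 0, 0], [0, 0, 55, 0, 0, 0], [0, 0, 55, 0, 0, 0]],
])

```text
t: 5.3
position: [0.5089, 0.2939, 0.1617]
ee_rot: [0.708, 0.03, 0.705, -0.028]
wrist_force: [0.7, 0.5, -6.4]
opening: 0.0129
```

Run:
```python
from h import *
pose(); snap('t3')
```

```text
t 5.3 p [508.9 293.9 161.7] x [ 0.004  0.002 -1.   ] yaw y 85.25 F [ 0.7  0.5 -6.4] open 12.9 q7 0.5
```

View pics/t3.png

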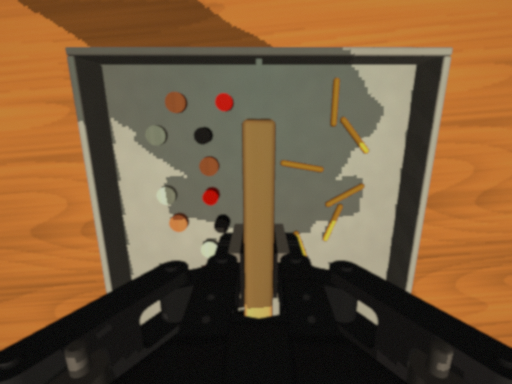

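Call:
apply_moves([
  [[0, -12, 0, 0, 0, 0], [0, -38, 0, 0, 0, 0], [0, -70, 0, 0, 0, 0], [0, -104, 0, 0, 0, 0], [0, -138, 0, 0, 0, 0], [0, -172, 0, 0, 0, 0], [0, -206, 0, 0, 0, 0], [0, -236, 0, 0, 0, 0]],
])

```text
t: 6.02
position: [0.5068, 0.0535, 0.1579]
ee_rot: [0.706, 0.029, 0.707, -0.03]
wrist_force: [0.6, 0.2, -5.6]
opening: 0.0133
```

Call:
apply_moves([
  [[0, -24, 0, 0, 0, 0], [0, -36, -8, 0, 0, 0], [0, -39, -28, 0, 0, 0], [0, -39, -52, 0, 0, 0], [0, -39, -76, 0, 0, 0], [0, -39, -92, 0, 0, 0], [0, -39, -98, 0, 0, 0], [0, -39, -98, 0, 0, 0]],
])

```text
t: 6.68
position: [0.5063, 0.0179, 0.0589]
ee_rot: [0.705, 0.029, 0.708, -0.029]
wrist_force: [-0.1, -0.3, -6.5]
opening: 0.0129
```

Run:
```python
from h import *
pose()
```

```text
t 6.68 p [506.3  17.9  58.9] x [-0.004  0.    -1.   ] yaw y 85.28 F [-0.1 -0.3 -6.5] open 12.9 q7 0.87
```

Call:
apply_moves([
  [[0, 0, -2, 0, 0, 0], [0, 0, -3.5, 0, 0, 0], [0, 0, -4.5, 0, 0, 0], [0, 0, -5, 0, 0, 0], [0, 0, -5, 0, 0, 0]],
])

```text
t: 7.1
position: [0.5081, 0.0177, 0.0561]
ee_rot: [0.707, 0.029, 0.706, -0.029]
wrist_force: [-0.2, -0.4, -6.2]
opening: 0.0125
```

Run:
```python
from h import *
pose()
```

```text
t 7.1 p [508.1  17.7  56.1] x [ 0.001 -0.    -1.   ] yaw y 85.24 F [-0.2 -0.4 -6.2] open 12.5 q7 0.87
```

Call:
apply_moves([
  [[0, 0, -1, 0, 0, 0], [0, 0, -2, 0, 0, 0], [0, 0, -2.5, 0, 0, 0], [0, 0, -2.5, 0, 0, 0]],
])

```text
t: 7.43
position: [0.5081, 0.0178, 0.0543]
ee_rot: [0.707, 0.029, 0.706, -0.03]
wrist_force: [-4.9, -1.4, 8.3]
opening: 0.0134
```

Run:
```python
from h import *
pose()
```

```text
t 7.43 p [508.1  17.8  54.3] x [ 0.001 -0.001 -1.   ] yaw y 85.25 F [-4.9 -1.4  8.3] open 13.4 q7 0.86
```

Call:
apply_moves([
  [[0, 0, 0, 0, 0, 0], [0, 0, 0, 0, 0, 0], [0, 0, 0, 0, 0, 0], [0, 0, 0, 0, 0, 0], [0, 0, 20, 0, 0, 0], [0, 0, 50, 0, 0, 0], [0, 0, 90, 0, 0, 0], [-2, 30, 130, 0, 0, 0]],
], gripper=-1)

```text
t: 8.1
position: [0.5065, 0.0386, 0.1776]
ee_rot: [0.706, 0.031, 0.707, -0.032]
wrist_force: [1.3, -1.2, -0.0]
opening: 0.0855
```

Call:
apply_moves([
  [[-6, 240, 60, 0, 0, 0], [-6, 240, 60, 0, 0, 0], [-6, 240, 60, 0, 0, 0], [-6, 240, 60, 0, 0, 0], [-6, 240, 60, 0, 0, 0], [-6, 240, 60, 0, 0, 0], [-6, 240, 60, 0, 0, 0], [-6, 240, 60, 0, 0, 0]],
])

```text
t: 8.77
position: [0.4991, 0.2861, 0.2369]
ee_rot: [0.707, 0.028, 0.706, -0.027]
wrist_force: [-0.0, -0.5, -0.6]
opening: 0.0854
```

Run:
```python
from h import *
s,m,im=snap('q1'); pose(s)
cv2.imwrite('pics/q1c.png',cv2.resize(im[:300,100:420,::-1],None,fx=2,fy=2,interpolation=cv2.INTER_CUBIC))
```

```text
t 8.77 p [499.1 286.1 236.9] x [ 0.     0.002 -1.   ] yaw y 85.56 F [-0.  -0.5 -0.6] open 85.4 q7 0.56
```

View pics/q1c.png

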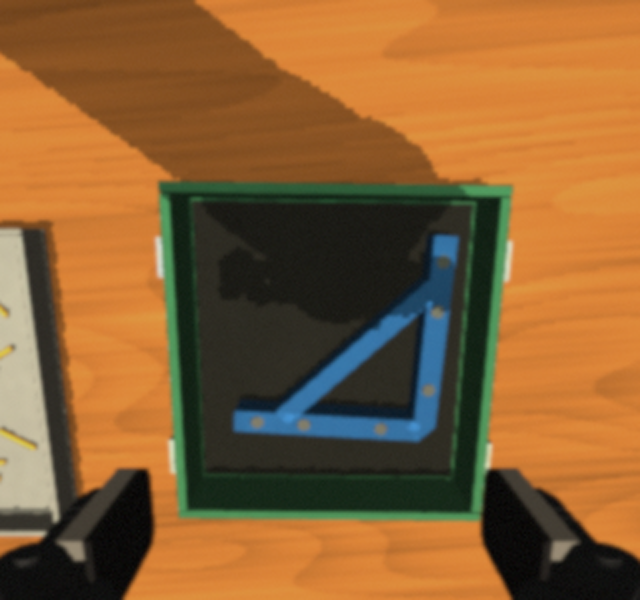

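Run:
```python
from h import *
m,im=load('q1')
E={'B':((225,216.5),(300,220)),'R':((329,125),(320,205)),'c1':((244,200),(300,149)),'c2':((258,202),(308,164)),'Bi':((250,207),(300,209)),'Ri':((312,170),(308,205)),
'lend':((216.5,208),(216.5,214)),'tend':((318,117.5),(327,118))}
for k,(a,b) in E.items():
    W,an,sc=linew(m,im,a,b,.032,w=4); print(k,edge(im,a,b,w=4)[0].round(1).tolist(),np.round(W*1000,1).tolist(),round(an,2),round(sc,2))
for k,a,b in(('T',(190,91.5),(345,93)),('L',(180.5,100),(190,250)),('R',(355,100),(342,230)),('B',(195,259),(335,260))):
    W,an,sc=linew(m,im,a,b,.058,w=3.5); print('box',k,np.round(W*1000,1).tolist(),round(an,2),round(sc,2))
```

```text
B [[225.0, 215.9], [300.0, 220.0]] [[554.7, 239.3], [568.0, 336.1]] 82.18 0.27
R [[328.0, 124.9], [318.3, 204.8]] [[449.9, 373.8], [548.9, 360.3]] -7.75 0.16
c1 [[243.6, 199.6], [301.1, 150.3]] [[534.5, 265.4], [477.6, 340.9]] 127.02 0.17
c2 [[257.0, 200.8], [305.4, 160.9]] [[537.4, 282.3], [490.9, 345.7]] 126.25 0.2
Bi [[250.0, 206.6], [300.0, 209.2]] [[544.6, 272.7], [553.0, 336.7]] 82.49 0.32
Ri [[310.7, 169.9], [306.7, 204.9]] [[502.6, 351.9], [547.9, 345.6]] -7.93 0.23
lend [[216.5, 208.0], [216.5, 214.0]] [[543.1, 229.6], [551.2, 228.6]] -7.22 0.24
tend [[318.0, 117.3], [327.0, 117.8]] [[440.2, 362.1], [441.6, 372.7]] 82.52 0.0
box T [[401.8, 221.7], [415.9, 385.8]] 85.08 0.26
box L [[410.6, 213.0], [586.6, 198.3]] -4.79 0.44
box R [[424.9, 396.6], [574.6, 383.5]] -5.0 0.24
box B [[599.2, 199.7], [614.4, 374.5]] 85.05 0.13
```

Call:
apply_moves([
  [[9.8, 24, -20, 0, 0, -48.4], [9.8, 24, -40, 0, 0, -48.4], [9.8, 24, -60, 0, 0, -48.4], [9.8, 24, -80, 0, 0, -48.4], [9.8, 24, -100, 0, 0, -48.4], [9.8, 24, -110, 0, 0, -48.4], [9.8, 24, -110, 0, 0, -48.4], [9.8, 24, -110, 0, 0, -48.4]],
], gripper=0.1)

```text
t: 9.48
position: [0.5101, 0.3041, 0.1251]
ee_rot: [0.631, 0.318, 0.631, -0.319]
wrist_force: [1.0, -0.1, 1.5]
opening: 0.0386
```

Call:
apply_moves([
  [[0, 0, 0, 0, 0, 0], [0, 0, 0, 0, 0, 0], [0, 0, 0, 0, 0, 0]],
])

```text
t: 9.73
position: [0.5104, 0.3062, 0.1268]
ee_rot: [0.633, 0.316, 0.632, -0.316]
wrist_force: [-0.2, -0.2, -0.6]
opening: 0.0383
```

Run:
```python
from h import *
s,m,im=snap('q2'); pose(s)
a=np.radians(-7.8);u=np.array([np.cos(a),np.sin(a)]);v=np.array([-u[1],u[0]]);o=np.array([.5089,.3102])
def P(x,y,z): return np.r_[o+x*u+y*v,z]
pts=[P(*p,.032) for p in((.055,-.075),(.055,.045),(.045,.055),(-.075,.055),(.041,.041),(0,0))]
for p in proj(m,pts): cv2.circle(im,tuple(int(x) for x in (p*8).round()),16,(255,0,0),-1,shift=3)
cv2.imwrite('pics/q2c.png',cv2.resize(im[:,:,::-1],None,fx=1.5,fy=1.5,interpolation=cv2.INTER_CUBIC))
```

```text
t 9.73 p [510.4 306.2 126.8] x [ 0.001  0.    -1.   ] yaw y 36.92 F [-0.2 -0.2 -0.6] open 38.3 q7 -0.3
```

View pics/q2c.png

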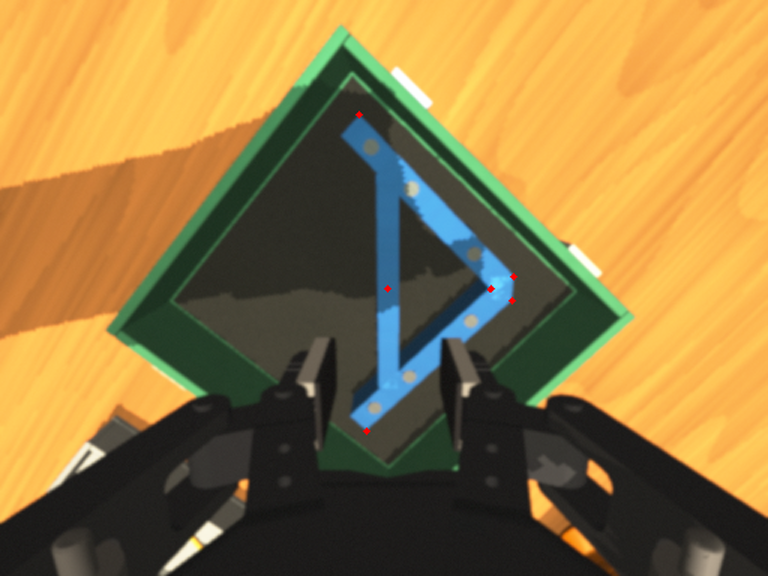

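Call:
apply_moves([
  [[-1.5, 4, -30, 0, 0, 0.3], [-1.5, 4, -60, 0, 0, 0.3], [-1.5, 4, -85, 0, 0, 0.3], [-1.5, 4, -100, 0, 0, 0.3], [-1.5, 4, -106, 0, 0, 0.3], [-1.5, 4, -106, 0, 0, 0.3], [-1.5, 4, -106, 0, 0, 0.3]],
])

```text
t: 10.37
position: [0.5087, 0.3111, 0.021]
ee_rot: [0.633, 0.315, 0.633, -0.314]
wrist_force: [-0.0, 0.1, 0.8]
opening: 0.0385
```

Run:
```python
from h import *
pose()
```

```text
t 10.37 p [508.7 311.1  21. ] x [ 0.     0.001 -1.   ] yaw y 37.18 F [-0.   0.1  0.8] open 38.5 q7 -0.39
```

Call:
apply_moves([
  [[0, 0, -1, 0, 0, 0], [0, 0, -1, 0, 0, 0], [0, 0, -1, 0, 0, 0], [0, 0, -1, 0, 0, 0], [0, 0, -1, 0, 0, 0], [0, 0, -1, 0, 0, 0]],
], gripper=1)

```text
t: 10.87
position: [0.5091, 0.3111, 0.0208]
ee_rot: [0.634, 0.315, 0.633, -0.314]
wrist_force: [-0.9, -0.6, 6.4]
opening: 0.0108
```

Run:
```python
from h import *
pose()
```

```text
t 10.87 p [509.1 311.1  20.8] x [ 0.002  0.001 -1.   ] yaw y 37.15 F [-0.9 -0.6  6.4] open 10.8 q7 -0.39
```

Call:
apply_moves([
  [[0, 0, 5, 0, 0, 0], [0, 0, 20, 0, 0, 0], [0, 0, 45, 0, 0, 0], [0, 0, 75, 0, 0, 0], [0, 0, 100, 0, 0, 0], [0, -10, 115, 0, 0, 2], [0, -35, 120, 0, 0, 4], [0, -65, 120, 0, 0, 6]],
])

```text
t: 11.53
position: [0.5085, 0.2478, 0.1417]
ee_rot: [0.65, 0.281, 0.649, -0.278]
wrist_force: [0.0, 0.2, -4.0]
opening: 0.011
```

Call:
apply_moves([
  [[0, -35, 0, 0, 0, 3], [2, -70, 0, 0, 0, 6], [4, -105, 0, 0, 0, 9.6], [6, -140, 0, 0, 0, 9.6], [8, -175, 0, 0, 0, 9.6], [10, -210, 0, 0, 0, 9.6], [12, -245, 0, 0, 0, 9.6], [14, -280, 0, 0, 0, 9.6]],
])

```text
t: 12.2
position: [0.522, -0.0361, 0.1397]
ee_rot: [0.67, 0.226, 0.67, -0.226]
wrist_force: [0.3, 0.4, -2.5]
opening: 0.011
```

Call:
apply_moves([
  [[0, -35, 0, 0, 0, 0], [0, -70, 0, 0, 0, 0], [0, -105, 0, 0, 0, 0], [0, -140, 0, 0, 0, 0], [0, -175, 0, 0, 0, 0], [0, -210, 0, 0, 0, 0], [0, -240, 0, 0, 0, 0], [0, -260, 0, 0, 0, 0]],
])

```text
t: 12.87
position: [0.5212, -0.2985, 0.1393]
ee_rot: [0.67, 0.226, 0.67, -0.228]
wrist_force: [0.4, -0.8, -2.7]
opening: 0.0109
```

Call:
apply_moves([
  [[0, -25, 0, 0, 0, 0], [0, -38, 0, 0, 0, 0], [0, -38, 0, 0, 0, 0], [0, -38, 0, 0, 0, 0]],
])

```text
t: 13.2
position: [0.522, -0.3322, 0.1392]
ee_rot: [0.67, 0.226, 0.67, -0.226]
wrist_force: [0.2, 0.9, -3.3]
opening: 0.011
```

Run:
```python
from h import *
s,m,im=snap('f1'); pose(s)
cv2.imwrite('pics/f1c.png',cv2.resize(im[:,:,::-1],None,fx=1.5,fy=1.5,interpolation=cv2.INTER_CUBIC))
```

```text
t 13.2 p [ 522.  -332.2  139.2] x [-0.     0.001 -1.   ] yaw y 52.68 F [ 0.2  0.9 -3.3] open 11.0 q7 1.11
```

View pics/f1c.png

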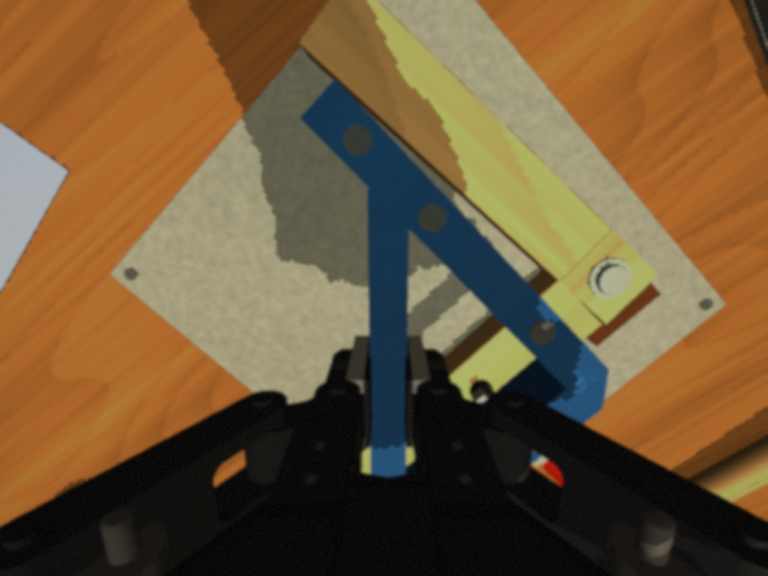

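Run:
```python
from h import *
m,im=load('f1')
for k,a,b in(('outY',(226,58),(365,203)),('bar1',(246.5,135),(247.5,215)),('bar2',(272,160),(271.5,215)),('tip',(203,78),(221,57))):
  for z in(.1504,):
    W,an,sc=linew(m,im,a,b,z,w=3); print(k,np.round(W*1000,1).tolist(),round(an,2),round(sc,2))
    if k=='outY': 
        n=np.array([-np.sin(np.radians(an)),np.cos(np.radians(an))]); print('dist TCP to face',(W-[.522,-.3322])@n)
```

```text
outY [[444.2, -287.2], [529.9, -275.8]] 7.59 0.25
dist TCP to face [0.05484352 0.05484352]
bar1 [[472.5, -300.8], [501.5, -322.7]] -37.03 0.23
bar2 [[488.1, -298.0], [508.6, -313.3]] -36.94 0.16
tip [[443.5, -300.4], [442.1, -289.6]] 97.72 0.15
```

Call:
apply_moves([
  [[0, 0, -25, 0, 0, 0], [0, 0, -55, 0, 0, 0], [0, 0, -82, 0, 0, 0], [0, 0, -100, 0, 0, 0], [0, 0, -108, 0, 0, 0], [0, 0, -111, 0, 0, 0], [0, 0, -111, 0, 0, 0]],
])

```text
t: 13.83
position: [0.5229, -0.3311, 0.0286]
ee_rot: [0.67, 0.226, 0.67, -0.225]
wrist_force: [0.5, -1.0, -2.1]
opening: 0.0105
```

Run:
```python
from h import *
s,m,im=snap('f2'); pose(s)
```

```text
t 13.83 p [ 522.9 -331.1   28.6] x [ 0.     0.001 -1.   ] yaw y 52.84 F [ 0.5 -1.  -2.1] open 10.5 q7 1.03
```

Call:
apply_moves([
  [[3, 4.5, 0, 0, 0, 0], [5.85, 8.9, 0, 0, 0, 0], [5.4, 11.9, 0, 0, 0, 0], [5, 14.8, 0, 0, 0, 0], [4.5, 18.8, 0, 0, 0, 0], [4.1, 21.8, 0, 0, 0, 0], [3.95, 22.75, 0, 0, 0, 0], [3.95, 22.75, 0, 0, 0, 0]],
])

```text
t: 14.55
position: [0.5264, -0.3108, 0.0293]
ee_rot: [0.671, 0.225, 0.67, -0.227]
wrist_force: [-0.9, -5.5, -0.7]
opening: 0.0109
```

```bash
cat >> h.py <<'E'
ub=np.array([.9908,.1357]);vb=np.array([-.1357,.9908])
def bpose():
    s=pose(); p=s['position'][:2]*1000-[529.2,-308.9]; f=s['wrist_force'][:2]
    print('board off u,v',(p@ub).round(1),(p@vb).round(1),'F u,v',(f@ub).round(1),(f@vb).round(1),'moment',np.round(s['moment'],2))
E
python3 -c "
from h import *
bpose()"
```

```text
t 14.55 p [ 526.4 -310.8   29.3] x [ 0.001 -0.003 -1.   ] yaw y 52.77 F [-0.9 -5.5 -0.7] open 10.9 q7 0.99
board off u,v -3.0 -1.5 F u,v -1.6 -5.3 moment [-0.91  0.37  0.39]
```

Call:
apply_moves([
  [[-0.3, 2, 0, 0, 0, 0], [-0.4, 3, 0, 0, 0, 0], [1.5, 3.3, 0, 0, 0, 0], [2.6, 3.4, 0, 0, 0, 0], [3.6, 3.6, 0, 0, 0, 0], [3.6, 3.6, 0, 0, 0, 0]],
])

```text
t: 15.05
position: [0.5276, -0.3094, 0.0288]
ee_rot: [0.669, 0.225, 0.67, -0.228]
wrist_force: [-6.3, -8.6, 0.8]
opening: 0.0106
```

```bash
python3 -c "
from h import *
bpose()"
```

```text
t 15.05 p [ 527.6 -309.4   28.8] x [-0.003 -0.004 -1.   ] yaw y 52.61 F [-6.3 -8.6  0.8] open 10.6 q7 0.99
board off u,v -1.6 -0.3 F u,v -7.4 -7.7 moment [-1.82  1.36  0.19]
```

Call:
apply_moves([
  [[1.3, 1.7, 0, 0, 0, 0], [2.6, 3.4, 0, 0, 0, 0], [2.6, 3.4, 0, 0, 0, 0], [2.6, 3.4, 0, 0, 0, 0]],
])

```text
t: 15.38
position: [0.5278, -0.3092, 0.0287]
ee_rot: [0.668, 0.224, 0.671, -0.231]
wrist_force: [-13.3, -14.4, 3.8]
opening: 0.0108
```

Run:
```python
from h import *
bpose(); s,m,im=snap('f3')
cv2.imwrite('pics/f3c.png',cv2.resize(im[:,:,::-1],None,fx=1.5,fy=1.5,interpolation=cv2.INTER_CUBIC))
```

```text
t 15.38 p [ 527.8 -309.2   28.7] x [-0.007 -0.008 -1.   ] yaw y 52.46 F [-13.3 -14.4   3.8] open 10.8 q7 0.98
board off u,v -1.5 -0.1 F u,v -15.1 -12.5 moment [-3.06  2.5   0.28]
```

View pics/f3c.png

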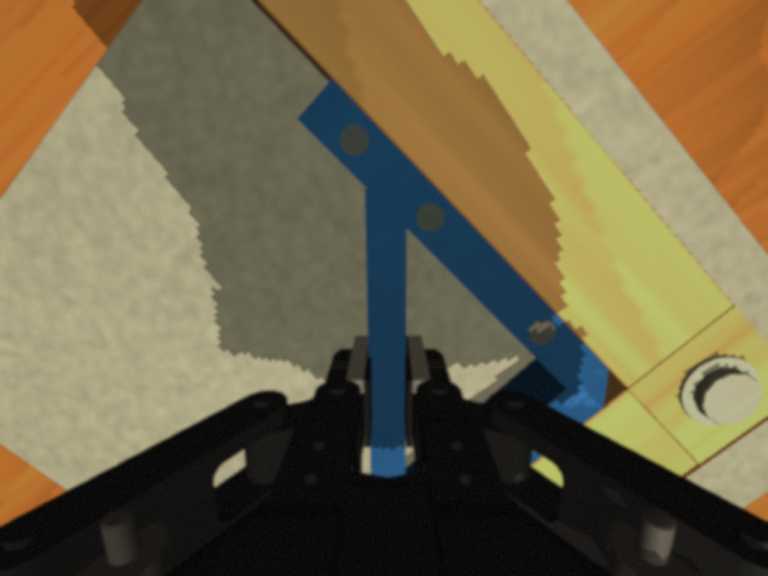

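Run:
```python
from h import *
m,im=load('f3')
for k,a,b,z in(('looseout',(330,12),(480,195),.04),('loosein',(178,6),(216,48),.04),('sqY',(226,58),(365,205),.0395),('lapline',(424,262),(462,306),.04),('fixin',(398,279),(417,266),.04)):
    W,an,sc=linew(m,im,a,b,z,w=3); c=W*1000-[529.2,-308.9]; print(k,np.round(W*1000,1).tolist(),round(an,2),round(sc,2),'board-home u',(c@ub).round(1)+10,'v',(c@vb).round(1)+10)
```

```text
looseout [[462.0, -223.2], [563.5, -209.5]] 7.68 0.19 board-home u [-44.9  57.5] v [104.1 103.9]
loosein [[424.9, -267.8], [445.0, -265.0]] 7.77 0.15 board-home u [-87.8 -67.5] v [64.9 64.9]
sqY [[450.1, -264.4], [536.5, -252.6]] 7.74 0.11 board-home u [-62.4  24.9] v [64.8 64.7]
lapline [[578.7, -247.5], [611.4, -241.9]] 9.8 0.66 board-home u [ 67.4 100.6] v [64.1 65.2]
fixin [[577.4, -260.6], [576.7, -249.7]] 93.66 0.0 board-home u [64.3 65.1] v [51.3 62.2]
```

Call:
apply_moves([
  [[0, 0.8, 0, 0, 0, 0], [0, 0.8, 0, 0, 0, 0], [0, 0.8, 0, 0, 0, 0], [0, 0.8, 0, 0, 0, 0], [0, 0.8, 0, 0, 0, 0], [0, 0.8, 0, 0, 0, 0], [0, 0.8, 0, 0, 0, 0], [0, 0.8, 0, 0, 0, 0]],
])

```text
t: 16.1
position: [0.5277, -0.3092, 0.0287]
ee_rot: [0.668, 0.224, 0.671, -0.231]
wrist_force: [-12.1, -17.6, 3.2]
opening: 0.0107
```

Call:
apply_moves([
  [[0, 0, 0, 0, 0, 0], [0, 0, 0, 0, 0, 0], [0, 0, 0, 0, 0, 0], [0, 0, 0, 0, 0, 0], [0, 0, 0, 0, 0, 0], [0, 0, 0, 0, 0, 0], [0, 0, 0, 0, 0, 0], [0, 0, 0, 0, 0, 0]],
])

```text
t: 16.77
position: [0.5277, -0.3092, 0.0287]
ee_rot: [0.668, 0.224, 0.671, -0.231]
wrist_force: [-13.3, -16.8, 2.0]
opening: 0.0104
```

Run:
```python
from h import *
bpose(); s,m,im=snap('f4')
for k,a,b,z in(('looseout',(330,12),(480,195),.04),('loosein',(178,6),(216,48),.04),('sqY',(226,58),(365,205),.0395)):
    W,an,sc=linew(m,im,a,b,z,w=3); c=W*1000-[529.2,-308.9]; print(k,round(an,2),round(sc,2),'u',(c@ub).round(1)+10,'v',(c@vb).round(1)+10)
```

```text
t 16.77 p [ 527.7 -309.2   28.7] x [-0.007 -0.008 -1.   ] yaw y 52.43 F [-13.3 -16.8   2. ] open 10.4 q7 0.98
board off u,v -1.5 -0.1 F u,v -15.4 -14.8 moment [-3.41  2.34  0.35]
looseout 7.67 0.2 u [-44.9  57.5] v [104.1 103.9]
loosein 5.01 0.76 u [-87.7 -67.6] v [65.2 64.2]
sqY 7.76 0.15 u [-62.3  24.9] v [64.8 64.8]
```

Call:
apply_moves([
  [[-2.6, -3.4, 0, 0, 0, 0], [-5, -7, 0, 0, 0, 0], [-7, -12, 0, 0, 0, 0], [-9, -17, 0, 0, 0, 0], [-9, -20, 5, 0, 0, 0], [-9, -20, 25, 0, 0, 0], [-9, -20, 55, 0, 0, 0], [-9, -20, 85, 0, 0, 0]],
])

```text
t: 17.48
position: [0.5233, -0.3208, 0.1138]
ee_rot: [0.669, 0.226, 0.671, -0.225]
wrist_force: [-0.4, -0.8, -3.0]
opening: 0.0106
```

Call:
apply_moves([
  [[0, 0, 25, 0, 0, 0], [0, 0, 35, 0, 0, 0], [0, 0, 35, 0, 0, 0], [0, 0, 35, 0, 0, 0]],
])

```text
t: 17.82
position: [0.5234, -0.3216, 0.148]
ee_rot: [0.67, 0.226, 0.67, -0.226]
wrist_force: [-0.7, 0.6, -3.6]
opening: 0.0109
```

Run:
```python
from h import *
bpose(); s,m,im=snap('f5')
cv2.imwrite('pics/f5c.png',cv2.resize(im[:,:,::-1],None,fx=1.5,fy=1.5,interpolation=cv2.INTER_CUBIC))
```

```text
t 17.82 p [ 523.4 -321.6  148. ] x [ 0. -0. -1.] yaw y 52.76 F [-0.7  0.6 -3.6] open 10.9 q7 1.1
board off u,v -7.5 -11.8 F u,v -0.6 0.7 moment [-0.03  0.02 -0.02]
```

View pics/f5c.png

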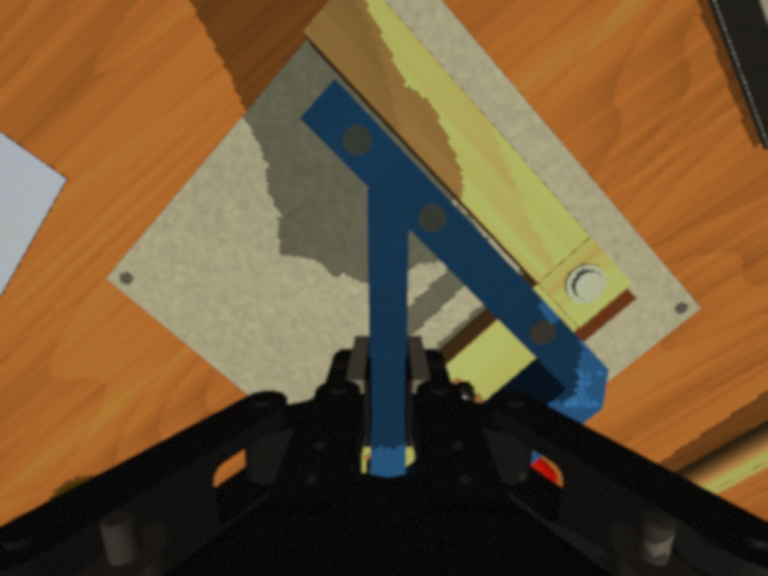

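Run:
```python
from h import *
m,im=load('f5')
for k,a,b,z in(('looseout',(262,12),(385,152),.04),('boardtop',(301,8),(455,192),.012),('loosein',(213,35),(345,180),.04)):
    p,_=edge(im,a,b,w=4)
    W,an,sc=linew(m,im,a,b,z,w=4); c=W*1000-[529.2,-308.9]; print(k,p.round(1).tolist(),round(an,2),round(sc,2),'u',(c@ub).round(1)+10,'v',(c@vb).round(1)+10)
```

```text
looseout [[264.3, 10.0], [386.8, 150.5]] 7.75 0.13 u [-95.7  55.2] v [104.2 104. ]
boardtop [[301.2, 7.9], [455.7, 191.4]] 7.83 0.13 u [-80.7 148.5] v [134.3 134.4]
loosein [[214.8, 33.4], [346.8, 178.4]] 7.03 0.64 u [-111.6   49.7] v [65.7 63.5]
```

Call:
apply_moves([
  [[0, 12, 0, 0, 0, 0], [0, 40, 0, 0, 0, 0], [0, 75, 0, 0, 0, 0], [0, 110, 0, 0, 0, 0], [0, 145, 0, 0, 0, 0], [0, 180, 0, 0, 0, 0], [0, 215, 0, 0, 0, 0], [0, 250, 0, 0, 0, 0]],
])

```text
t: 18.53
position: [0.522, -0.069, 0.1469]
ee_rot: [0.669, 0.226, 0.671, -0.226]
wrist_force: [0.8, 0.4, -3.1]
opening: 0.0107
```

Call:
apply_moves([
  [[-2, 35, 0, 0, 0, -2], [-4, 70, 0, 0, 0, -4], [-6, 105, 0, 0, 0, -6], [-8, 140, 0, 0, 0, -8], [-10, 175, 0, 0, 0, -10], [-12, 210, 0, 0, 0, -12], [-14, 245, 0, 0, 0, -14], [-14.4, 280, 0, 0, 0, -15.6]],
])

```text
t: 19.2
position: [0.5069, 0.2104, 0.1468]
ee_rot: [0.632, 0.314, 0.634, -0.316]
wrist_force: [0.9, 0.4, -2.8]
opening: 0.0107
```

Call:
apply_moves([
  [[0, 35, 0, 0, 0, 0], [0, 65, 0, 0, 0, 0], [0, 88, 0, 0, 0, 0], [0, 100, 0, 0, 0, 0], [0, 102.6, 0, 0, 0, 0], [0, 102.6, 0, 0, 0, 0], [0, 102.6, 0, 0, 0, 0]],
])

```text
t: 19.78
position: [0.5091, 0.3091, 0.1475]
ee_rot: [0.633, 0.314, 0.633, -0.316]
wrist_force: [1.9, 0.1, -2.6]
opening: 0.011
```

Run:
```python
from h import *
s,m,im=snap('r1'); pose(s)
```

```text
t 19.78 p [509.1 309.1 147.5] x [-0.001 -0.002 -1.   ] yaw y 37.08 F [ 1.9  0.1 -2.6] open 11.0 q7 -0.3
```

Call:
apply_moves([
  [[0, 1.5, -25, 0, 0, 0], [0, 1.5, -55, 0, 0, 0], [0, 1.5, -85, 0, 0, 0], [0, 1.5, -106, 0, 0, 0], [0, 1.5, -118, 0, 0, 0], [0, 1.5, -123, 0, 0, 0], [0, 1.5, -125, 0, 0, 0], [0, 1.5, -126, 0, 0, 0]],
])

```text
t: 20.5
position: [0.5099, 0.3124, 0.0232]
ee_rot: [0.633, 0.315, 0.633, -0.315]
wrist_force: [0.4, 1.1, -3.3]
opening: 0.0111
```

Call:
apply_moves([
  [[0, 0, -0.5, 0, 0, 0], [0, 0, -0.5, 0, 0, 0], [0, 0, -0.5, 0, 0, 0]],
])

```text
t: 20.75
position: [0.5097, 0.3127, 0.023]
ee_rot: [0.634, 0.315, 0.633, -0.314]
wrist_force: [-0.8, 0.2, -3.0]
opening: 0.0108
```

Run:
```python
from h import *
pose()
```

```text
t 20.75 p [509.7 312.7  23. ] x [ 0.002  0.001 -1.   ] yaw y 37.14 F [-0.8  0.2 -3. ] open 10.8 q7 -0.4
```

Call:
apply_moves([
  [[0, 0, -1, 0, 0, 0], [0, 0, -2, 0, 0, 0], [0, 0, -2.5, 0, 0, 0], [0, 0, -2.5, 0, 0, 0], [0, 0, -2.5, 0, 0, 0]],
])

```text
t: 21.17
position: [0.5095, 0.3126, 0.0207]
ee_rot: [0.634, 0.315, 0.633, -0.315]
wrist_force: [-2.5, -2.5, 9.2]
opening: 0.011
```

Run:
```python
from h import *
pose()
```

```text
t 21.17 p [509.5 312.6  20.7] x [ 0.001 -0.    -1.   ] yaw y 37.15 F [-2.5 -2.5  9.2] open 11.0 q7 -0.4
```

Contact at the original height. Release (partly, so the fingers stay off the legs), rise, and return to the tray.

Call:
apply_moves([
  [[0, 0, 1, 0, 0, 0], [0, 0, 1, 0, 0, 0], [0, 0, 1, 0, 0, 0], [0, 0, 1, 0, 0, 0], [0, 0, 15, 0, 0, 0], [0, 0, 40, 0, 0, 0], [0, 0, 75, 0, 0, 0], [0, 0, 110, 0, 0, 0]],
], gripper=0.1)

```text
t: 21.83
position: [0.5084, 0.3123, 0.1308]
ee_rot: [0.633, 0.314, 0.634, -0.315]
wrist_force: [1.0, 0.4, -0.1]
opening: 0.0385
```

Call:
apply_moves([
  [[-6, -20, 80, 0, 0, 24], [-10, -25, 110, 0, 0, 48.1], [-10, -25, 110, 0, 0, 48.1], [-10, -25, 110, 0, 0, 48.1], [-10, -25, 110, 0, 0, 48.1], [-10, -25, 110, 0, 0, 48.1], [-10, -25, 110, 0, 0, 48.1], [-10, -25, 110, 0, 0, 48.1]],
], gripper=-1)

```text
t: 22.5
position: [0.4991, 0.2873, 0.2403]
ee_rot: [0.707, 0.028, 0.706, -0.028]
wrist_force: [0.0, -0.2, -0.3]
opening: 0.0852
```

Call:
apply_moves([
  [[0, 0, 0, 0, 0, 0], [0, 0, 0, 0, 0, 0]],
])

```text
t: 22.67
position: [0.4991, 0.2874, 0.2398]
ee_rot: [0.707, 0.03, 0.706, -0.03]
wrist_force: [-1.3, -0.2, -0.1]
opening: 0.0849
```

Run:
```python
from h import *
s,m,im=snap('r2'); pose(s)
# predicted lines of the square as left (origin = TCP at release, minus the measured grip offset) and the box
a=np.radians(-7.8);u=np.array([np.cos(a),np.sin(a)]);v=np.array([-u[1],u[0]]);o=np.array([.5093,.3117])
P=lambda x,y,z:np.r_[o+x*u+y*v,z]
for k,p,q in(('sqX',(.055,-.07),(.055,.04)),('sqY',(-.07,.055),(.04,.055))):
    A,B=proj(m,[P(*p,.032),P(*q,.032)]); W,an,sc=linew(m,im,A,B,.032,w=5); d=W-o
    print(k,np.round(W*1000,1).tolist(),round(an,2),round(sc,2),'u',(d@u*1000).round(1),'v',(d@v*1000).round(1))
m1,im1=load('q1')
for k,a,b in(('T',(190,91.5),(345,93)),('R',(355,100),(342,230)),('B',(195,259),(335,260))):
    A=proj(m,cast(m1,[a,b],.058)); W,an,sc=linew(m,im,A[0],A[1],.058,w=3.5); print('box',k,np.round(W*1000,1).tolist(),round(an,2),round(sc,2))
```

```text
t 22.67 p [499.1 287.4 239.8] x [ 0.  0. -1.] yaw y 85.07 F [-1.3 -0.2 -0.1] open 84.9 q7 0.54
sqX [[555.4, 234.7], [570.6, 343.7]] 82.06 0.3 u [56.1 56.4] v [-70.   40.1]
sqY [[447.7, 377.3], [556.7, 362.0]] -7.97 0.19 u [-69.9  40.1] v [56.6 56.3]
box T [[401.9, 221.7], [415.9, 385.8]] 85.12 0.07
box R [[424.9, 396.7], [574.6, 383.5]] -5.04 0.22
box B [[599.6, 199.6], [614.9, 374.5]] 85.0 0.12
```

Call:
apply_moves([
  [[9, -269.6, -60, 0, 0, 0.1], [9, -269.6, -60, 0, 0, 0.1], [9, -269.6, -60, 0, 0, 0.1], [9, -269.6, -60, 0, 0, 0.1], [9, -269.6, -60, 0, 0, 0.1], [9, -269.6, -60, 0, 0, 0.1], [9, -269.6, -60, 0, 0, 0.1], [9, -269.6, -60, 0, 0, 0.1]],
])

```text
t: 23.38
position: [0.5076, 0.0106, 0.1778]
ee_rot: [0.705, 0.031, 0.707, -0.034]
wrist_force: [-0.1, -0.1, -0.8]
opening: 0.0853
```

Call:
apply_moves([
  [[0, 0, 0, 0, 0, 0], [0, 0, 0, 0, 0, 0]],
])

```text
t: 23.55
position: [0.5083, 0.0188, 0.1798]
ee_rot: [0.707, 0.029, 0.706, -0.029]
wrist_force: [-0.2, 0.9, 0.4]
opening: 0.0856
```

Run:
```python
from h import *
s,m,im=snap('r3'); pose(s)
for z,k,a,b in((.072,'h',(442.7,297.0),(574.4,287)),):
    sh=np.array([0,-274.6]); A=proj(m,np.c_[np.array([a,b])+sh,[72,72]]/1000.); print('pred handle axis px',A.round(1).tolist())
    for off in(-7,7):
        n=np.array([.0855,.9963])*off; B=proj(m,np.c_[np.array([a,b])+sh+n,[72,72]]/1000.); d=B[1]-B[0]
        print(off,edge(im,B[0]+.1*d,B[1]-.2*d,w=4)[0].round(1).tolist(),(B[0]+.1*d).round(1),(B[1]-.2*d).round(1))
```

```text
t 23.55 p [508.3  18.8 179.8] x [ 0.001  0.001 -1.   ] yaw y 85.32 F [-0.2  0.9  0.4] open 85.6 q7 1.02
pred handle axis px [[255.6, 116.3], [256.7, 258.3]]
-7 [[249.6, 130.4], [249.5, 229.8]] [247.5 130.4] [249.  229.8]
7 [[265.4, 130.5], [265.5, 229.9]] [264.  130.5] [264.  229.9]
```

Call:
apply_moves([
  [[0, 0, -30, 0, 0, 0], [0, 0, -65, 0, 0, 0], [0, 0, -95, 0, 0, 0], [0, 0, -115, 0, 0, 0], [0, 0, -124, 0, 0, 0], [0, 0, -125, 0, 0, 0], [0, 0, -125, 0, 0, 0]],
])

```text
t: 24.18
position: [0.5085, 0.0192, 0.0549]
ee_rot: [0.707, 0.028, 0.706, -0.028]
wrist_force: [0.0, 0.0, 0.2]
opening: 0.0849
```

Call:
apply_moves([
  [[0, 0, 0, 0, 0, 0], [0, 0, 0, 0, 0, 0], [0, 0, 0, 0, 0, 0], [0, 0, 0, 0, 0, 0], [0, 0, 0, 0, 0, 0], [0, 0, 0, 0, 0, 0], [0, 0, 0, 0, 0, 0], [0, 0, 0, 0, 0, 0]],
], gripper=1)

```text
t: 24.85
position: [0.5084, 0.0178, 0.0549]
ee_rot: [0.707, 0.029, 0.706, -0.029]
wrist_force: [-1.4, 0.3, 6.6]
opening: 0.0132
```

Run:
```python
from h import *
pose()
```

```text
t 24.85 p [508.4  17.8  54.9] x [ 0.001 -0.    -1.   ] yaw y 85.33 F [-1.4  0.3  6.6] open 13.2 q7 0.86
```

Call:
apply_moves([
  [[0, 0, 4, 0, 0, 0], [0, 0, 14, 0, 0, 0], [0, 0, 34, 0, 0, 0], [0, 0, 60, 0, 0, 0], [0, 0, 85, 0, 0, 0], [0, 0, 102, 0, 0, 0], [0, 10, 106, 0, 0, 0], [0, 30, 106, 0, 0, 0]],
])

```text
t: 25.52
position: [0.5086, 0.0456, 0.1614]
ee_rot: [0.707, 0.03, 0.706, -0.031]
wrist_force: [0.6, -0.1, -7.6]
opening: 0.013
```

Call:
apply_moves([
  [[0, 32, 0, 0, 0, 0], [0, 66, 0, 0, 0, 0], [0, 100, 0, 0, 0, 0], [0, 134, 0, 0, 0, 0], [0, 168, 0, 0, 0, 0], [0, 200, 0, 0, 0, 0], [0, 225, 0, 0, 0, 0], [0, 240, 0, 0, 0, 0]],
])

```text
t: 26.18
position: [0.506, 0.2923, 0.1596]
ee_rot: [0.706, 0.028, 0.707, -0.027]
wrist_force: [-1.0, 0.4, -5.3]
opening: 0.0129
```

Call:
apply_moves([
  [[0, 4.5, 0, 0, 0, 0], [0, 4.5, 0, 0, 0, 0], [0, 4.5, 0, 0, 0, 0], [0, 4.5, 0, 0, 0, 0]],
])

```text
t: 26.52
position: [0.5082, 0.2906, 0.1597]
ee_rot: [0.706, 0.029, 0.707, -0.03]
wrist_force: [0.2, -0.2, -5.7]
opening: 0.0132
```

Run:
```python
from h import *
pose()
```

```text
t 26.52 p [508.2 290.6 159.7] x [-0.001 -0.002 -1.   ] yaw y 85.27 F [ 0.2 -0.2 -5.7] open 13.2 q7 0.49
```

Call:
apply_moves([
  [[0, 1.5, -10, 0, 0, 0], [0, 1.5, -24, 0, 0, 0], [0, 1.5, -36, 0, 0, 0], [0, 1.5, -41, 0, 0, 0], [0, 1.5, -46, 0, 0, 0], [0, 1.5, -50, 0, 0, 0], [0, 1.5, -53, 0, 0, 0], [0, 1.5, -54, 0, 0, 0]],
])

```text
t: 27.18
position: [0.5081, 0.2938, 0.106]
ee_rot: [0.706, 0.029, 0.707, -0.029]
wrist_force: [1.1, 0.1, -6.2]
opening: 0.013
```

Call:
apply_moves([
  [[0, 0, -1, 0, 0, 0], [0, 0, -1.5, 0, 0, 0], [0, 0, -1.5, 0, 0, 0]],
])

```text
t: 27.43
position: [0.5083, 0.294, 0.1051]
ee_rot: [0.707, 0.029, 0.706, -0.029]
wrist_force: [-0.8, 0.4, -6.2]
opening: 0.0126
```

Run:
```python
from h import *
pose()
```

```text
t 27.43 p [508.3 294.  105.1] x [ 0.  0. -1.] yaw y 85.35 F [-0.8  0.4 -6.2] open 12.6 q7 0.44
```

Call:
apply_moves([
  [[0, -1, -0.7, 0, 0, 0], [0, -1, -1.4, 0, 0, 0], [0, -1, -2, 0, 0, 0], [0, -1, -2, 0, 0, 0]],
])

```text
t: 27.77
position: [0.5084, 0.2937, 0.1049]
ee_rot: [0.707, 0.029, 0.706, -0.028]
wrist_force: [-4.6, -2.0, 9.2]
opening: 0.013
```

Run:
```python
from h import *
pose()
```

```text
t 27.77 p [508.4 293.7 104.9] x [ 0.002  0.001 -1.   ] yaw y 85.37 F [-4.6 -2.   9.2] open 13.0 q7 0.44
```

Call:
apply_moves([
  [[0, 0, 1, 0, 0, 0], [0, 0, 1, 0, 0, 0], [0, 0, 1, 0, 0, 0], [0, 0, 1, 0, 0, 0], [0, 0, 1, 0, 0, 0], [0, 0, 20, 0, 0, 0], [0, 0, 55, 0, 0, 0], [0, 0, 90, 0, 0, 0]],
], gripper=-1)

```text
t: 28.43
position: [0.5074, 0.2924, 0.1928]
ee_rot: [0.705, 0.028, 0.708, -0.029]
wrist_force: [0.7, 1.0, -0.8]
opening: 0.0857
```

Call:
apply_moves([
  [[-6, -6, 30, 0, 0, 0], [-8, -6, 45, 0, 0, 0], [-8, -6, 45, 0, 0, 0], [-8, -6, 45, 0, 0, 0], [-8, -6, 45, 0, 0, 0]],
])

```text
t: 28.85
position: [0.5, 0.2863, 0.237]
ee_rot: [0.706, 0.029, 0.707, -0.029]
wrist_force: [0.1, 0.1, -0.9]
opening: 0.0855
```

Run:
```python
from h import *
s,m,im=snap('z1'); pose(s)
b=optics.snapshot('scene'); a0=np.load('scene0.npy'); t=optics.snapshot('top'); t0=np.load('top0.npy')
m1,im1=load('t2')
for k,a,bb,z in(('L',(180,100),(190,255),.088),('T',(190,88),(360,90.5),.088),('R',(369,100),(356,220),.088),('hr',(281,130),(278.5,252),.122)):
    A=proj(m,cast(m1,[a,bb],z)); W,an,sc=linew(m,im,A[0],A[1],z,w=4); W0,an0,_=linew(m1,im1,a,bb,z,w=4); print(k,np.round(W*1000,1).tolist(),round(an,2),'| before',np.round(W0*1000,1).tolist(),round(an0,2))
print('scene change at objects (bulb,jar,mallet):',[float(np.abs(b[y0:y1,x0:x1].astype(int)-a0[y0:y1,x0:x1]).mean().round(1)) for x0,x1,y0,y1 in((262,303,252,300),(218,252,205,250),(115,205,178,238))])
cv2.imwrite('pics/z.png',np.hstack([np.vstack([b,t])[:,:,::-1]]))
```

```text
t 28.85 p [500.  286.3 237. ] x [-0.001 -0.001 -1.   ] yaw y 85.33 F [ 0.1  0.1 -0.9] open 85.5 q7 0.55
L [[414.6, 210.7], [584.0, 197.2]] -4.56 | before [[414.6, 209.0], [584.0, 194.5]] -4.89
T [[406.4, 218.3], [419.8, 384.8]] 85.38 | before [[406.0, 218.4], [420.1, 384.8]] 85.16
R [[427.4, 391.5], [553.6, 381.0]] -4.74 | before [[427.2, 390.4], [553.5, 380.2]] -4.65
hr [[449.1, 305.8], [569.5, 296.3]] -4.48 | before [[448.9, 303.5], [569.2, 294.1]] -4.47
scene change at objects (bulb,jar,mallet): [9.2, 7.5, 9.5]
```

View pics/z.png

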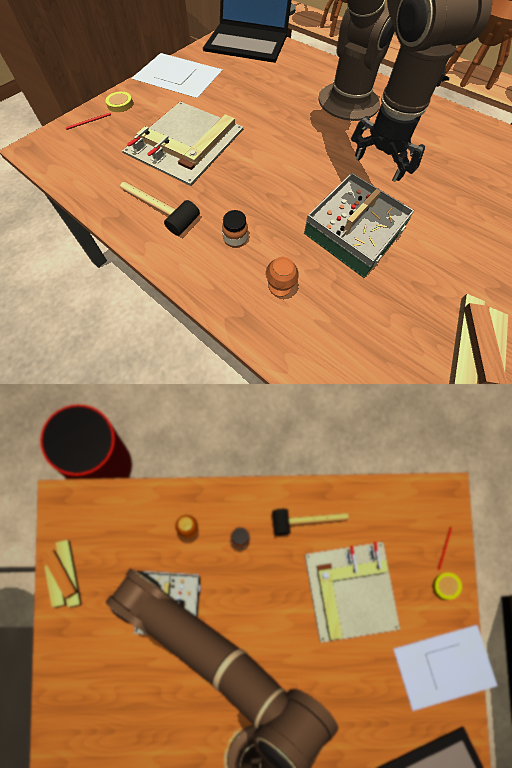

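Everything stands as it did: the tray is level on the box, and bulb (282,272), jar (235,228) and mallet (182,216) are at their first pixels. The tray sits about 2 mm from its first place, within the play, and its scale matches the seated height. Handing in.

```bash
python3 -c "
from bench import ticket
print(ticket.finish_job())"
```

```text
the job is handed in; nothing more can be done
None
```

I did the whole job in the order asked and handed it in at about 29 s of robot time; the hand-in reports no verdict.

**What I did:** I lifted the tray level, stood it on the bench, and pressed the square into the corner at about 15 N against each rail for over 1.3 s. I then laid the square flat in the box again and put the tray back on.

**Last checks:**
- **Loose rail:** after I backed the square out, it measured 7.75°, against 7.83° for the board's edge, so about 0.08° from true. Its inner face was within about 0.2 mm of its true place while pressed.
- **Flush fit:** the leg along the loose rail was seen flush. The leg along the fixed rail was hidden by the gripper, so I judged it only by the force and by the square moving no further.
- **Square and box:** the square came to rest at its original height, within about 2 mm of where it lay. The box edges had moved less than 0.5 mm.
- **Tray:** it stopped at the seated height (tool height 104.9 mm, as expected) and sits about 2 mm from its first place, within the 7 mm play. Its left edge read about 0.3° off its first angle, while the handle read the same.
- **Jar, bulb and mallet:** they look unmoved in the final scene and top pictures.

**Checks that disagreed or failed:**
- One reading of the loose rail's inner edge in each of the last two views (5.0° and 7.0°) was poor, because the edge finder caught other edges. I went by the outer edge.
- Two attempts to measure heights from paired views (the tray rim, and the handle with the top camera) gave nonsense. I confirmed those heights from the known lengths instead.

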